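# Roll the jaw of a jeweller's setting gauge up to its mark

### The arm

A 6-joint arm with a two-finger parallel gripper is mounted at the origin on the work surface. World frame = base frame: x ahead of the robot, y to its left, z up, the work surface at z = 0. Lengths are in m, angles in degrees, forces in N, time in s.
With the tool pointing down it reaches from about 0.275 to 0.975 m from the base axis. Payload 8.4 kg.
Tool frame: the origin (TCP) lies midway between the tips of the shut fingers; the grasp point (between the pads) lies 19 mm behind it; x points along the fingers, z is the direction in which the jaws open and shut, and the axes are right-handed (so a half turn about x gives the same grasp; the last joint's range is limited). The gripper opens to 92 mm and grips with 3 to 60 N. Pads are 20 mm wide; open, the fingers measure 128 mm over their backs; the gripper's body (75 mm by 189 mm) begins 69 mm behind the grasp point.
Start: joints at [69.362, 20.225, 93.587, -0, 66.188, -0.138], TCP at [0.219, 0.585, 0.215] pointing down, gripper open.
Joint ranges: [-150.9, 150.9], [-52.94, 120.26], [3.33, 152.33], [-74.26, 254.26], [0, 154.13], [-172.89, 172.89]. Speed limits (degrees/s): [127.2, 127.2, 159.86, 180, 180, 180].

### API

Orientations are given as a 3x3 rotation matrix whose columns are the frame's x, y, z axes.
In Python, from plant import manip gives the robot as it stands. The module is installed in compiled form; this text tells all that it offers.
- The arm moves only by the tool carry_out, never from a script. Its argument "moves" is a list of rows, each a list of 3 entries, a list of its own where there are three numbers: the opening, from -1 (shut) to 1 (fully open), so that 0 is half open, then the shift along the world's x, y, z in m, then the turn about the world's z in degrees. In form: [[jaw, [x, y, z], twist], ...]. A call has 1 to 12 rows; each row shifts and turns the commanded pose from where the row before left it; what a row does not reach is not made up. A row lasts 1/8 s, in which the tool goes at most 62.5 mm and 10.7 degrees, less where a joint would pass 70% of its speed; a pose out of reach is approached as far as the arm can. A call is refused whole if a number of a shift passes 0.0625 or a number of a turn 10.7, either way. A call with a gripper value outside its range is refused whole. The fingers move at their own pace and stop on an object; the grip force is fixed at half the most. Time passes only in rows, so rows that do not move let the fingers close. It gives the time, the measured TCP pose, the force and the opening at its end, in the units of the state.
- manip.get_obs(): the state, without advancing time (a new reading comes with each control period).
- manip.grab_frame(name): name is "scene" or "top" or "wrist"; returns the picture (400x640x3 uint8, red, green, blue); there is no depth.
- manip.camera_params(name): a dict with "K" (3x3 intrinsics, pixels), "k1" (the pictures are not rectified: a ray, as slopes to the right and down, at radius r is drawn at 1 + k1 r^2 times it, then the intrinsics apply), "view" (4x4, takes a point from world to camera coordinates). Camera axes: x right, y down, z forward; pixel columns grow to the right and rows downward; lengths in m; the calibration is good to about 2 mm. A picture is of the moment at which its call begins: read the wrist's pose just before it. camera_params takes no time and is no camera call; for the wrist camera it gives the pose at the moment of the call.
- manip.hand_in(): hands the job in, once; it reports no verdict.
The state is a dict: "t": time; "joints": joint angles; "qd": joint speeds; "joint_efforts": joint torques, N m; "tool_pos": TCP position; "orientation": TCP orientation; "wrist_force": force on the tool from outside, world axes, zero at the start; "ft_torque": the same for the moment, N m; "grip_width": finger opening in m.
Only numpy, scipy, OpenCV 4.12 (cv2) and the standard library are available. Lean on these libraries where they do the work, as an engineer would, in place of code of your own. Each camera call takes 0.05 s, during which the arm holds its last target. There are 200 camera calls.

### The job

Close the gap of the setting gauge: with a fingertip on top of the knurled wheel, roll the wheel, stroke by stroke, until the sliding jaw's pointer stands within the notch of the brass mark, then take the finger away. Press the wheel only lightly, move the jaw by the wheel alone (do not push the jaw itself), and leave the ring that lies in the gap and everything else on the bench where it is; pick nothing up.

Things in the scene. Friction and masses are not known exactly. Their poses are not given: they have to be found in the camera images.
- gauge: Steel setting gauge, fixed to the bench: base 270 x 70 x 12 mm, long along its x. Origin: centre of the underside. x points from wheel end to anvil end, z up. Wheel at x = -85 mm between two cheeks (tops 66 mm above the bench, outer faces y = +-21 mm, 40 mm long). Jaw and fixed anvil stand on a bed 20 mm above the bench. The rail with the mark runs on the -y side.
- anvil_face (a point): Centre of the fixed anvil's face that looks to the jaw: x = 105 mm, y = 0 of the gauge, 37 mm above the bench; the anvil is 20 x 44 mm, its top 54 mm above the bench.
- wheel: Knurled steel adjuster wheel, 64 mm across, 22 mm wide, upper part standing out of the cheeks. Origin: its centre, 50 mm above the bench. Turns about the gauge's y axis, both ways, and stays where left. Rolling its top towards the anvil (gauge +x) drives the jaw the same way: 8 mm per radian, 1 mm for each 4 mm rolled on the rim. Starts 0.3 rad from its open stop, 5.6 rad from the closed one.
- wheel_top (a point): Top of the wheel at rest, over the axle, 82 mm above the bench. About 1.1 N along the rim turns the wheel. Its axle is sprung: pressed from above it gives way at 3 N, then 1 mm per further newton, up to 6 mm, and comes back.
- jaw: The sliding steel jaw, a block 30 x 36 x 28 mm on the bed (top 48 mm above the bench), geared to the wheel. Origin: on the bed, under the middle of its face towards the anvil; it starts at x = 15 mm of the gauge. Axes as the gauge's.
- pointer (a point): Point near the tip of the jaw's pointer, a bright flat bar 4 mm wide that sticks out of the jaw to gauge -y, level with its front face, and passes just above the brass mark; its tip overhangs by 10 mm; 54 mm beside the gauge's centre line, 29 mm above the bench.
- notch (a point): Centre of the notch in the top of the brass mark, a fixed block 34 x 26 x 12 mm on the rail; the notch is 10 mm wide along x and runs through along y. Mark clamped at a different place each time, 15.5 to 33.5 mm further along gauge x than the pointer's start. Axes as the gauge's; 28 mm above the bench.
- ring: Finger ring, 24 mm outside, 6 mm high, lying flat and loose on the bed in the gap near the anvil. Origin: centre of its underside. To be left alone.
- jar: Lidded jar, 60 mm wide, 65 mm high, loose; origin under its centre. Leave alone.
- brick: Pale soldering brick 100 x 65 x 26 mm, loose; origin under its centre. Leave alone.
- tin: Open tin 85 x 58 x 20 mm with burs, loose; origin under its centre. Leave alone.
- driver: Screwdriver 160 mm long lying on the bench, loose. Leave alone.
- block: Steel bench block 60 x 60 x 22 mm, loose; origin under its centre. Leave alone.
- hammer: Hammer lying on the bench to the left (y positive), loose. Leave alone.
- mandrel: Round steel rod 18 mm thick, 170 mm long, lying on the right (y negative), loose. Leave alone.

How it is judged:
By the outcome, as a careful person would: the job done as asked, in the order asked, and still so for the second after the job is handed in, with the robot touching nothing.
It also fails if it takes over 51 s, if anything falls off the work surface, if the arm or the gripper's body presses on something with over 40 N, if the wrist force passes 120 N, or if a joint passes its speed limit or range.

## Working session

There is one attempt and no reset: what is moved stays moved. The work goes in short steps, Python scripts to look and compute and a tool call to move; the robot and the scene stay as the last step left them, time stands still between calls to the robot, and variables do not carry over. Pictures are saved under pics/ and viewed, about 8 in all and at most 12, crops included, and the job is handed in when it is done.

Besides the shell and the picture viewer there is one more tool, called after ">>>" as name([rows], argument=value, ...), one row to a line, values as JSON. carry_out: Moves the arm, as the interface text tells. Its arguments: {"type":"object","properties":{"moves":{"type":"array","items":{"type":"array"}}},"required":["moves"]}

```bash
mkdir -p pics
cat > h.py <<'E'
import numpy as np, cv2
from plant import manip
def snap(name,fn):
    p=manip.camera_params(name); im=manip.grab_frame(name)
    cv2.imwrite('pics/'+fn,np.ascontiguousarray(im[:,:,::-1])); return p,im
def ray(p,uv):
    K=np.array(p['K']);k=np.array([p['k1'],0,0,0,0],float)
    n=cv2.undistortPoints(np.array([[uv]],float),K,k)[0,0]
    V=np.array(p['view']);R=V[:3,:3];c=-R.T@V[:3,3]
    return c,R.T@np.array([n[0],n[1],1])
def at(p,uv,z):
    c,d=ray(p,uv);return c+d*(z-c[2])/d[2]
def pix(p,X):
    V=np.array(p['view']);q=V[:3,:3]@np.array(X)+V[:3,3];s=q[:2]/q[2]
    s=s*(1+p['k1']*(s@s));return (np.array(p['K'])@np.array([*s,1]))[:2]
E
python3 - <<'E'
from h import *
o=manip.get_obs();print(o['t'],o['tool_pos'],o['orientation'],o['wrist_force'],o['grip_width'])
import pickle
for n in ('top','scene'):
    p,i=snap(n,n+'0.png'); pickle.dump(p,open(n+'.pkl','wb')); print(p)
E
```

```text
0.0 [0.21873624 0.58495694 0.21387909] [[-4.53038220e-04 -9.36666893e-01  3.50221255e-01]
 [-1.29020898e-03  3.50221547e-01  9.36666004e-01]
 [-9.99999065e-01 -2.75131079e-05 -1.36715978e-03]] [0.43393833 0.1653892  0.09923193] 0.09210915174977391
{'K': array([[415.53827332,   0.        , 319.20005275],
       [  0.        , 415.53827332, 192.34501392],
       [  0.        ,   0.        ,   1.        ]]), 'k1': -0.09878069962918515, 'view': array([[-0.02302224, -0.99969984, -0.00837929,  0.0114754 ],
       [-0.99237269,  0.02386721, -0.1209413 ,  0.58402206],
       [ 0.12110499,  0.00553104, -0.99262429,  1.28828006],
       [ 0.        ,  0.        ,  0.        ,  1.        ]])}
{'K': array([[465.52088972,   0.        , 328.00267936],
       [  0.        , 465.52088972, 204.11044398],
       [  0.        ,   0.        ,   1.        ]]), 'k1': -0.13373997450075603, 'view': array([[-0.50066699,  0.86549954, -0.01559176,  0.29199958],
       [ 0.67741764,  0.38052614, -0.62952776, -0.3204336 ],
       [-0.53892291, -0.3257459 , -0.77682154,  1.58217493],
       [ 0.        ,  0.        ,  0.        ,  1.        ]])}
```

View pics/top0.png

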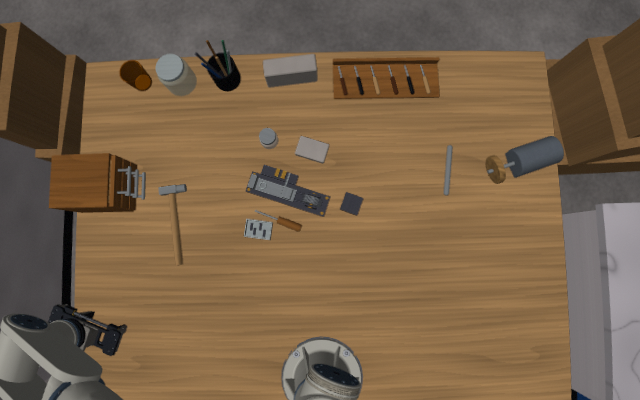

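View pics/scene0.png

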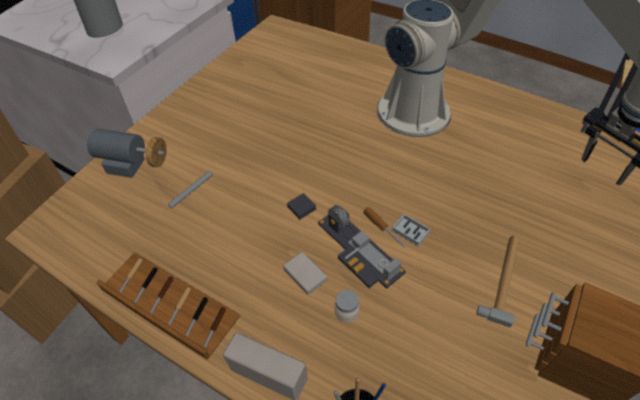

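Top view: gauge runs from the wheel end at about (325,203) to the anvil end at (250,182). The mark rail is on the far side, and gauge +x is roughly world +y. The scene view agrees. I'll enlarge both.

Run:
```python
from h import *
import pickle
p=pickle.load(open('top.pkl','rb'))
a=cv2.imread('pics/top0.png')[155:225,235:345]
b=cv2.imread('pics/scene0.png')[195:295,305:415]
a=cv2.resize(a,None,fx=7,fy=7,interpolation=3)[:, :800]
cv2.imwrite('pics/c.png',a); print(a.shape)
for uv in [(248,182),(328,205),(312,200)]: print(at(p,uv,.012),at(p,uv,.07))
```

```text
(490, 770, 3)
[0.6266282  0.22962919 0.012     ] [0.61783334 0.21925551 0.07      ]
[ 0.5451397  -0.02961282  0.012     ] [ 0.53987853 -0.02874466  0.07      ]
[0.56260853 0.02172869 0.012     ] [0.55658984 0.02037047 0.07      ]
```

View pics/c.png

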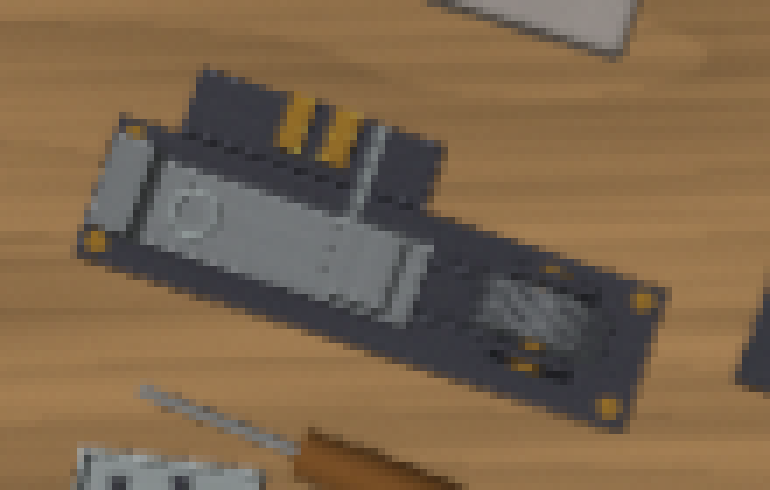

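```bash
cat > fit.py <<'E'
from h import *
import pickle
from scipy.optimize import least_squares
p=pickle.load(open('top.pkl','rb'))
off=np.array([235,155])
# crop px centre convention
f=lambda c:(np.array(c)+.5)/7-.5+off
obs=[((135,-35,12),(122,115)),((135,35,12),(78,258)),((-135,-35,12),(665,290)),((-135,35,12),(628,432)),((-85,0,82),(535,312))]
def G(a,X):
    c,s=np.cos(a[2]),np.sin(a[2]);X=np.array(X)/1e3
    return np.array([a[0]+c*X[0]-s*X[1],a[1]+s*X[0]+c*X[1],X[2]])
r=lambda a:np.concatenate([pix(p,G(a,X))-f(c) for X,c in obs[:4]])
s=least_squares(r,[.585,.1,1.3]);a=s.x
if __name__=='__main__':
    print(a,np.degrees(a[2]),s.fun.round(2))
    print('wheel top',G(a,(-85,0,82)),'img',(pix(p,G(a,(-85,0,82)))-off+.5)*7-.5)
    for n,c,z in [('notch',(322,125),.028),('pointer',(374,150),.029)]:
        w=at(p,f(c),z)-[a[0],a[1],0];C,S=np.cos(a[2]),np.sin(a[2])
        print(n,1e3*(C*w[0]+S*w[1]),1e3*(-S*w[0]+C*w[1]))
    o=manip.get_obs();z=np.array(o['orientation'])[:,2];print('tool z angle',np.degrees(np.arctan2(z[1],z[0])))
E
python3 fit.py
```

```text
[0.58544542 0.10036747 1.23984203] 71.03771580906889 [-0.08  0.1  -0.68 -0.12  0.99 -0.15 -0.24  0.15]
wheel top [0.55782504 0.0199802  0.082     ] img [542.13045682 312.36444196]
notch 41.37334434700671 -57.01152969313226
pointer 14.680710353935838 -53.02703322266111
tool z angle 69.4998757486033
```

>>> carry_out([
  [-1,[0.0282,-0.047,-0.004],0.5],
  [-1,[0.0282,-0.047,-0.004],0.5],
  [-1,[0.0282,-0.047,-0.004],0.5],
  [-1,[0.0282,-0.047,-0.004],0],
  [-1,[0.0282,-0.047,-0.004],0],
  [-1,[0.0282,-0.047,-0.004],0],
  [-1,[0.0282,-0.047,-0.004],0],
  [-1,[0.0282,-0.047,-0.004],0],
  [-1,[0.0282,-0.047,-0.004],0],
  [-1,[0.0282,-0.047,-0.004],0],
  [-1,[0.0282,-0.047,-0.004],0],
  [-1,[0.0282,-0.047,-0.004],0],
])

```text
t: 1.6
tool_pos: [0.5579, 0.0197, 0.1663]
orientation: [[-0.0, -0.945, 0.326], [0.0, 0.326, 0.945], [-1.0, 0.0, 0.0]]
wrist_force: [-0.1, 1.1, -0.3]
grip_width: 0.0003
```

Run:
```python
from fit import *
o=manip.get_obs();print(o['t'],o['tool_pos'],o['wrist_force'],o['grip_width'])
p,i=snap('wrist','w1.png'); pickle.dump(p,open('w1.pkl','wb'))
for X in [(-85,0,82),(-135,-35,12),(-135,35,12),(135,-35,12),(15,-54,29),(41.4,-54,28)]: print(X,pix(p,G(a,X)))
print(pix(p,o['tool_pos']))
```

```text
1.6 [0.55786988 0.01966887 0.16630013] [-0.08794653  1.06285411 -0.31529074] 0.0003493723100530832
(-85, 0, 82) [320.53070255 201.19177572]
(-135, -35, 12) [270.7472758  212.88486018]
(-135, 35, 12) [267.7759482  143.59836838]
(135, -35, 12) [531.7905672  212.33634281]
(15, -54, 29) [421.84596199 236.79557579]
(41.4, -54, 28) [447.78457199 236.21744696]
[320.56121459 248.71810472]
```

View pics/w1.png

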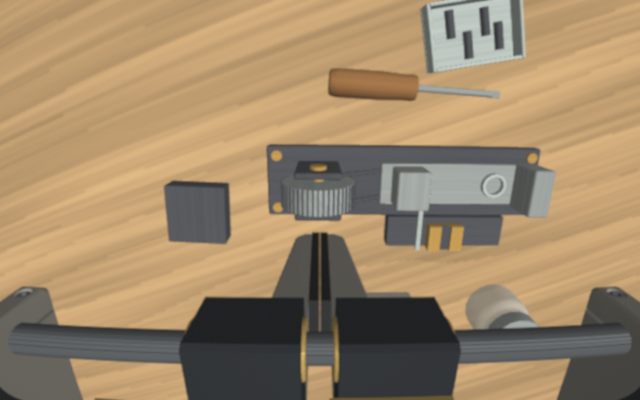

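Wrist view: the shut fingers sit over the wheel (318,197). The pointer is at (419,238) and the notch at (445,238), about 26 mm short of it. That means roughly 105 mm of rim rolling. I'm going to a stroke start about 15 mm behind the axle and descending.

>>> carry_out([
  [-1,[-0.005,-0.014,-0.03],0],
  [-1,[0,0,-0.03],0],
  [-1,[0,0,-0.019],0],
  [-1,[0,0,-0.004],0],
  [-1,[0,0,-0.002],0],
  [-1,[0,0,0],0],
])

```text
t: 2.4
tool_pos: [0.5525, 0.0075, 0.0823]
orientation: [[0.001, -0.946, 0.325], [0.0, 0.325, 0.946], [-1.0, -0.001, 0.0]]
wrist_force: [0.1, -0.2, -0.5]
grip_width: 0.0002
```

>>> carry_out([
  [-1,[0,0,0],0],
  [-1,[0,0,0],0],
])

```text
t: 2.65
tool_pos: [0.5529, 0.0075, 0.0821]
orientation: [[0.001, -0.946, 0.326], [0.0, 0.326, 0.946], [-1.0, -0.001, 0.001]]
wrist_force: [0.8, 0.1, 0.4]
grip_width: 0.0006
```

>>> carry_out([
  [-1,[0,0,-0.001],0],
  [-1,[0,0,0],0],
])

```text
t: 2.9
tool_pos: [0.5528, 0.0073, 0.081]
orientation: [[0.001, -0.946, 0.325], [-0.0, 0.325, 0.946], [-1.0, -0.001, 0.0]]
wrist_force: [-0.4, -2.0, 4.7]
grip_width: 0.0006
```

>>> carry_out([
  [-1,[0,0,-0.001],0],
  [-1,[0,0,0],0],
])

```text
t: 3.15
tool_pos: [0.5528, 0.0072, 0.0799]
orientation: [[0.001, -0.946, 0.326], [-0.0, 0.326, 0.946], [-1.0, -0.001, 0.0]]
wrist_force: [-0.5, -1.7, 5.9]
grip_width: 0.0005
```

>>> carry_out([
  [-1,[0.0013,0.0038,0.0007],0],
  [-1,[0.0013,0.0038,0],0],
  [-1,[0.0013,0.0038,0],0],
  [-1,[0.0013,0.0038,0],0],
  [-1,[0,0,0],0],
])

```text
t: 3.78
tool_pos: [0.5583, 0.0229, 0.0807]
orientation: [[0.001, -0.946, 0.325], [0.0, 0.325, 0.946], [-1.0, -0.001, 0.001]]
wrist_force: [1.0, -0.2, 4.9]
grip_width: 0.0007
```

>>> carry_out([
  [-1,[0.0013,0.0038,0],0],
  [-1,[0.0013,0.0038,0],0],
  [-1,[0.0013,0.0038,0],0],
  [-1,[0,0,0],0],
])

```text
t: 4.28
tool_pos: [0.562, 0.0344, 0.0804]
orientation: [[0.001, -0.946, 0.325], [0.0, 0.325, 0.946], [-1.0, -0.001, 0.001]]
wrist_force: [3.5, 0.5, 3.4]
grip_width: 0.0004
```

Run:
```python
from fit import *
p,i=snap('top','t1.png')
p1,j=snap('wrist','w2.png')
print(manip.get_obs()['tool_pos'],[pix(p1,G(a,(x,-54,28.5))).round(1) for x in (15,22,41.4)])
u=pix(p1,G(a,(30,-45,28))).astype(int);print(u)
x0,y0=u-[60,50]
A=cv2.resize(j[max(y0,0):y0+90,x0:x0+130],None,fx=5,fy=5,interpolation=3)
A2=cv2.resize(i[160:190,265:300],None,fx=5,fy=5,interpolation=3)
print(x0,y0,A.shape); A[:A2.shape[0],-A2.shape[1]:]=A2
cv2.imwrite('pics/w2c.png',A[:,:,::-1])
```

```text
[0.56179653 0.03428688 0.08032686] [array([433.8, 284.1]), array([443., 284.]), array([468.1, 283.5])]
[454 272]
394 222 (450, 650, 3)
```

View pics/w2c.png

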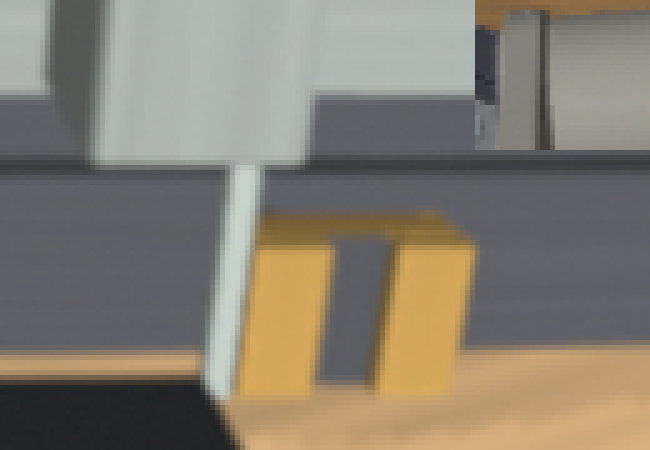

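The pointer is at (228,310) in the crop and the notch centre at (350,320). The stroke moved the jaw about 7 mm with no slip, and about 18.5 mm remain. Next stroke.

>>> carry_out([
  [-1,[0,0,0.008],0],
  [-1,[-0.0046,-0.0133,0],0],
  [-1,[-0.0045,-0.0133,0],0],
  [-1,[0,0,0],0],
  [-1,[0,0,-0.006],0],
  [-1,[0,0,-0.0012],0],
  [-1,[0,0,-0.0008],0],
  [-1,[0,0,0],0],
])

```text
t: 5.38
tool_pos: [0.5527, 0.0075, 0.0805]
orientation: [[0.001, -0.946, 0.325], [-0.0, 0.325, 0.946], [-1.0, -0.001, -0.0]]
wrist_force: [0.6, -0.7, 5.7]
grip_width: 0.0005
```

>>> carry_out([
  [-1,[0.0013,0.0038,0],0],
  [-1,[0.0013,0.0038,0],0],
  [-1,[0.0013,0.0038,0],0],
  [-1,[0.0013,0.0038,0],0],
  [-1,[0.0013,0.0038,0],0],
  [-1,[0.0013,0.0038,0],0],
  [-1,[0.0013,0.0038,0],0],
  [-1,[0,0,0],0],
])

```text
t: 6.38
tool_pos: [0.562, 0.0346, 0.0804]
orientation: [[0.001, -0.946, 0.325], [0.0, 0.325, 0.946], [-1.0, -0.001, 0.001]]
wrist_force: [2.5, 1.2, 1.3]
grip_width: 0.0005
```

>>> carry_out([
  [-1,[0,0,0.008],0],
  [-1,[-0.0046,-0.0133,0],0],
  [-1,[-0.0045,-0.0133,0],0],
  [-1,[0,0,0],0],
  [-1,[0,0,-0.006],0],
  [-1,[0,0,-0.0012],0],
  [-1,[0,0,-0.0008],0],
  [-1,[0,0,0],0],
])

```text
t: 7.38
tool_pos: [0.5527, 0.0075, 0.0805]
orientation: [[0.001, -0.946, 0.325], [-0.0, 0.325, 0.946], [-1.0, -0.001, -0.0]]
wrist_force: [0.3, -1.5, 5.1]
grip_width: 0.0006
```

```bash
cat > look.py <<'E'
from fit import *
import sys
p1,j=snap('wrist','f%s.png'%sys.argv[1])
o=manip.get_obs();print(o['t'],o['tool_pos'])
u=pix(p1,G(a,(30,-45,28))).astype(int)
x0,y0=u-[60,50]
A=cv2.resize(j[max(y0,0):y0+90,x0:x0+130],None,fx=5,fy=5,interpolation=3)
print(x0,y0); cv2.imwrite('pics/c%s.png'%sys.argv[1],A[:,:,::-1])
E
python3 look.py 3
```

```text
7.425 [0.55268908 0.00754919 0.08055547]
431 222
```

View pics/c3.png

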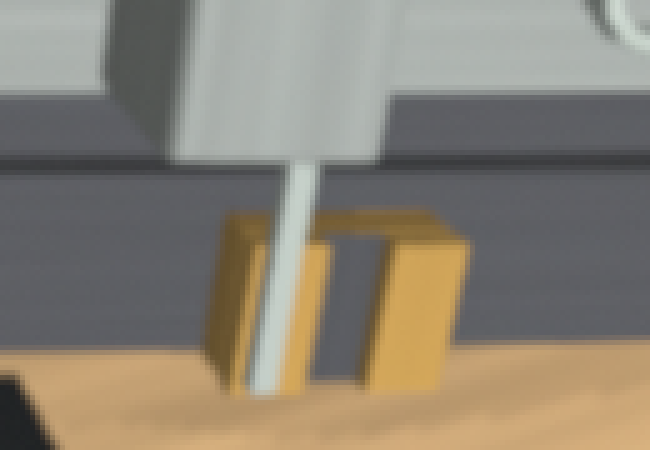

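The pointer stands at x≈278 and the notch centre at ≈349 in the crop (about 6.25 px/mm), so about 11.5 mm remain. One more full stroke, then a look.

>>> carry_out([
  [-1,[0.0013,0.0038,0],0],
  [-1,[0.0013,0.0038,0],0],
  [-1,[0.0013,0.0038,0],0],
  [-1,[0.0013,0.0038,0],0],
  [-1,[0.0013,0.0038,0],0],
  [-1,[0.0013,0.0038,0],0],
  [-1,[0.0013,0.0038,0],0],
  [-1,[0,0,0],0],
])

```text
t: 8.43
tool_pos: [0.562, 0.0346, 0.0804]
orientation: [[0.001, -0.946, 0.325], [0.0, 0.325, 0.946], [-1.0, -0.001, 0.001]]
wrist_force: [2.1, 0.7, 3.1]
grip_width: 0.0002
```

>>> carry_out([
  [-1,[0,0,0.008],0],
  [-1,[-0.0046,-0.0133,0],0],
  [-1,[-0.0045,-0.0133,0],0],
  [-1,[0,0,0],0],
  [-1,[0,0,-0.006],0],
  [-1,[0,0,-0.0012],0],
  [-1,[0,0,-0.0008],0],
  [-1,[0,0,0],0],
])

```text
t: 9.43
tool_pos: [0.5527, 0.0075, 0.0805]
orientation: [[0.001, -0.946, 0.325], [-0.0, 0.325, 0.946], [-1.0, -0.001, -0.0]]
wrist_force: [0.3, -1.7, 4.8]
grip_width: 0.0002
```

```bash
python3 look.py 4
```

```text
9.475 [0.55272882 0.00753891 0.08055079]
431 222
```

View pics/c4.png

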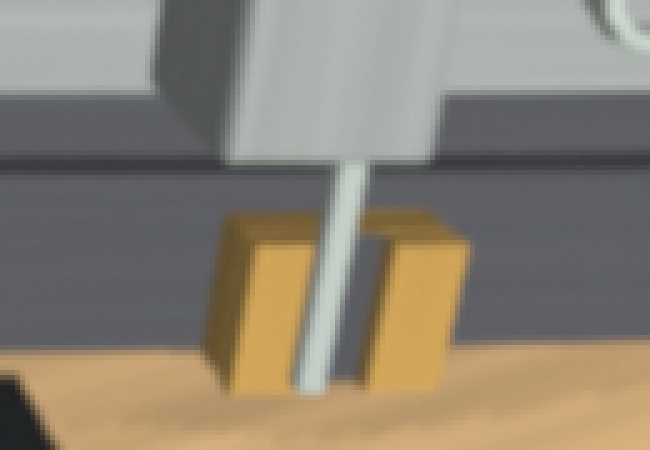

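Same viewpoint as before. The pointer centre moved from 280 to 327. The notch spans about 320–386, so its centre is ≈353. Allowing for parallax from the pointer's height, about 4.5 mm remain, i.e. 18 mm of rim. I'll then lift clear and move the camera over the mark to check.

>>> carry_out([
  [-1,[0.001,0.0028,0],0],
  [-1,[0.001,0.0028,0],0],
  [-1,[0.001,0.0028,0],0],
  [-1,[0.001,0.0028,0],0],
  [-1,[0.001,0.0028,0],0],
  [-1,[0.001,0.0028,0],0],
  [-1,[0,0,0],0],
])

```text
t: 10.35
tool_pos: [0.5588, 0.0248, 0.0806]
orientation: [[0.001, -0.946, 0.325], [0.0, 0.325, 0.946], [-1.0, -0.001, 0.0]]
wrist_force: [-0.4, -0.6, 5.8]
grip_width: 0.0003
```

>>> carry_out([
  [-1,[0,0,0.02],0],
  [-1,[0,0,0.04],0],
  [-1,[-0.01,0.05,0.0],0],
  [-1,[-0.01,0.06,0],0],
  [0,[0,0,0],0],
  [0,[0,0,0],0],
  [0,[0,0,0],0],
])

```text
t: 11.22
tool_pos: [0.5384, 0.1332, 0.1401]
orientation: [[-0.0, -0.945, 0.326], [-0.0, 0.326, 0.945], [-1.0, 0.0, -0.0]]
wrist_force: [-0.4, -0.4, 0.0]
grip_width: 0.0285
```

```bash
python3 look.py 5
```

```text
11.275 [0.53842736 0.13311611 0.14011118]
275 242
```

View pics/c5.png

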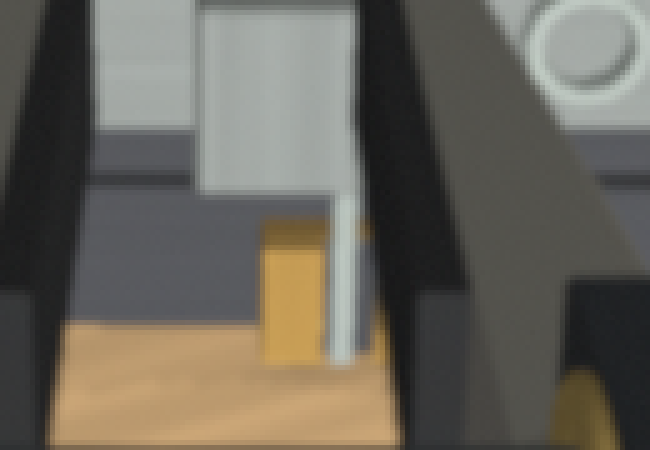

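The pointer is inside the notch: its centre is at 342 and the notch runs 325–375 (centre ≈350), so about 1.4 mm short of the middle. I'll shut the fingers and roll another 5 mm to centre it.

>>> carry_out([
  [-1,[0.0095,-0.06,0],0],
  [-1,[0.0095,-0.055,0],0],
  [-1,[0,0,0],0],
  [-1,[0,0,0],0],
  [-1,[0,0,-0.03],0],
  [-1,[0,0,-0.022],0],
  [-1,[0,0,0],0],
])

```text
t: 12.15
tool_pos: [0.5558, 0.0203, 0.0869]
orientation: [[-0.003, -0.946, 0.324], [0.0, 0.324, 0.946], [-1.0, 0.003, -0.001]]
wrist_force: [-0.8, 0.9, -0.5]
grip_width: 0.0003
```

>>> carry_out([
  [-1,[0,0,-0.004],0],
  [-1,[0,0,-0.001],0],
  [-1,[0,0,-0.001],0],
  [-1,[0,0,0],0],
])

```text
t: 12.65
tool_pos: [0.5574, 0.0192, 0.0826]
orientation: [[0.0, -0.945, 0.326], [0.0, 0.326, 0.945], [-1.0, -0.0, 0.0]]
wrist_force: [0.6, -0.4, -0.3]
grip_width: 0.0006
```

>>> carry_out([
  [-1,[0,0,-0.001],0],
  [-1,[0,0,-0.001],0],
  [-1,[0,0,0],0],
])

```text
t: 13.02
tool_pos: [0.5575, 0.0191, 0.0806]
orientation: [[0.0, -0.945, 0.326], [-0.0, 0.326, 0.945], [-1.0, -0.0, 0.0]]
wrist_force: [-1.2, -1.3, 5.5]
grip_width: 0.0007
```

>>> carry_out([
  [-1,[0.0006,0.0016,0],0],
  [-1,[0.0005,0.0016,0],0],
  [-1,[0.0005,0.0016,0],0],
  [-1,[0,0,0],0],
])

```text
t: 13.52
tool_pos: [0.5592, 0.024, 0.0807]
orientation: [[0.001, -0.946, 0.326], [0.0, 0.326, 0.946], [-1.0, -0.001, 0.0]]
wrist_force: [-1.0, 0.8, 5.1]
grip_width: 0.0001
```

>>> carry_out([
  [-1,[0,0,0.02],0],
  [-1,[0,0,0.05],0],
  [-1,[0.01,0.05,0.03],0],
  [-1,[0.01,0.06,0.03],0],
  [-1,[0.02,0,0],0],
  [-1,[0,0,0],0],
  [-1,[0,0,0],0],
])

```text
t: 14.4
tool_pos: [0.5971, 0.1288, 0.2071]
orientation: [[-0.002, -0.945, 0.326], [-0.0, 0.326, 0.945], [-1.0, 0.002, -0.001]]
wrist_force: [0.8, -0.7, 0.1]
grip_width: 0.0003
```

```bash
python3 look.py 6
```

```text
14.45 [0.59704598 0.12859296 0.2071804 ]
259 162
```

View pics/c6.png

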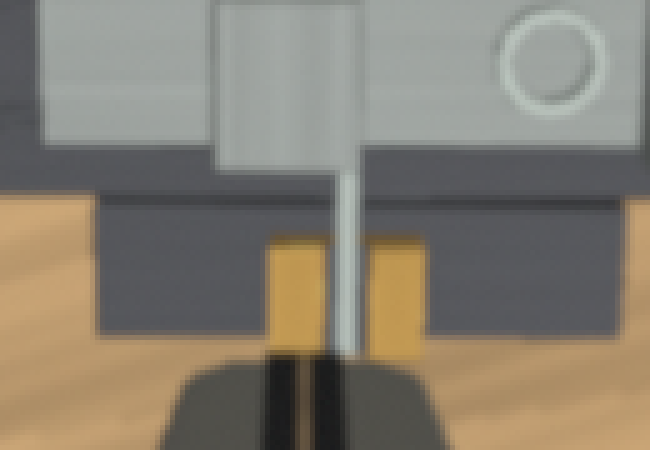

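The pointer (338–359, centre ≈347) now stands in the middle of the notch (328–367, centre ≈347) seen almost from straight above. The finger is clear, so I'm handing in.

```bash
python3 -c "
from plant import manip
print(manip.hand_in())"
```

```text
the job is handed in; nothing more can be done
None
```

The gap is closed: the jaw's pointer stands in the middle of the brass notch, and the job is handed in. I rolled the wheel with the shut fingertip in four strokes, then one 5 mm touch-up to centre the pointer, and took the finger well clear.

- **Pointer:** the last wrist picture, taken almost straight above, shows the pointer centre at x≈347 and the notch centre at x≈347. That is a match to well under 1 mm.
- **Contact force:** it read about 5–6 N at most whenever I checked, so the wheel's sprung axle gave way by only 1–3 mm. The reading is noisy by about 1 N.
- **Ring:** it still lies in the gap and I did not touch it. I did not take a final picture of the whole bench, but the arm touched nothing except the wheel.
- **Time:** the robot's clock stood at about 14.5 s, against the 51 s limit.
- **Disagreement:** views taken from the side, before the final touch-up, put the distance still to go 1–2 mm off. I put that down to parallax, and relied on the last picture from above instead.

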